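# Roll the stray ladder rung back onto its pencil line

## Robot

A 7-joint arm with a two-finger parallel gripper is mounted at the origin on the work surface. World frame = base frame: x ahead of the robot, y to its left, z up, the work surface at z = 0. Lengths are in m, angles in rad, forces in N, time in s.
With the tool pointing down it reaches from about 0.4 to 0.875 m from the base axis. Payload 19.3 kg.
Tool frame: the origin (TCP) lies at the very end of the fingers, on their centre line; the grasp point (between the pads) lies 19 mm behind it; y points along the fingers, x is the direction in which the jaws open and shut, and the axes are right-handed (so a half turn about y gives the same grasp; the last joint's range is limited). The gripper opens to 85 mm and grips with 20 to 120 N. Pads are 22 mm wide; open, the fingers measure 114 mm over their backs; the gripper's body (76 mm by 85 mm) begins 54 mm behind the grasp point. The pads swing forward as they close: fully open they stand 13 mm farther back than shut.
Start: joints at [-1.401, 0.521, -0.036, 1.599, 0.021, 1.021, -0.113], TCP at [0.148, 0.607, 0.231] pointing down, gripper open.
Joint ranges: [-2.91, 2.91], [-0.3, 2.13], [-1.5, 1.42], [0.17, 2.43], [-1.26, 4.41], [0.16, 1.93], [-2.52, 2.52]. Speed limits (rad/s): [1.89, 1.89, 2.39, 2.39, 3.01, 3.01, 3.01].

## Interface

Orientations are given as [roll, pitch, yaw] about the fixed x, y, z axes, in that order (R = Rz(yaw) Ry(pitch) Rx(roll)).
In Python, from workcell import bot gives the robot as it stands. The module is installed in compiled form; this text tells all that it offers.
- The arm moves only by the shell command python3 -m crank 'ROWS' [FORCE]. ROWS is JSON, a list of rows, each an object of numbers: "hand": the closure, from 0 (fully open) to 1 (shut); "dx", "dy", "dz": the shift along the tool's x, y, z in mm; "yaw": the turn about the tool's y in rad. In form: [{"hand": .., "dx": .., "dy": .., "dz": .., "yaw": ..}, ...]. A call has 1 to 12 rows; each row is the pose to reach, as a shift and turn from the pose commanded when the call began, along the tool's axes at that moment; what a row does not reach only later rows make up. A row lasts 1/12 s, in which the tool goes at most 41.7 mm and 7.16 degrees, less where a joint would pass 70% of its speed; a pose out of reach is approached as far as the arm can. A call with a gripper value outside its range is refused whole. The fingers move at their own pace and stop on an object; FORCE is the grip in N (left out, the last holds). Time passes only in rows, so rows that repeat a pose let the fingers close. It gives the time, the measured TCP pose, the force and the opening at its end, in the units of the state.
- bot.observe(): the state, without advancing time (a new reading comes with each control period).
- bot.grab_frame(name): name is "scene" or "top" or "wrist"; returns the picture (420x560x3 uint8, red, green, blue); there is no depth.
- bot.camera_info(name): a dict with "fx", "fy", "cx", "cy" (pixels), "rvec" (rotation vector, rad) and "tvec" (3), from world to camera coordinates, as OpenCV has them. Camera axes: x right, y down, z forward; pixel columns grow to the right and rows downward; lengths in m; the calibration is good to about 2 mm. A picture is of the moment at which its call begins: read the wrist's pose just before it. camera_info takes no time and is no camera call; for the wrist camera it gives the pose at the moment of the call.
- bot.job_done(): hands the job in, once; it reports no verdict.
The state is a dict: "clock": time; "qpos": joint angles; "qd": joint speeds; "joint_efforts": joint torques, N m; "position": TCP position; "tool_rot": TCP orientation; "force": force on the tool from outside, world axes, zero at the start; "moment": the same for the moment, N m; "grip_width": finger opening in m.
Only numpy, scipy, OpenCV 4.12 (cv2) and the standard library are available. Lean on these libraries where they do the work, as an engineer would, in place of code of your own. Each camera call takes 0.05 s, during which the arm holds its last target.

## Task

Three rungs of a towel ladder are being laid out on the full-size drawing; the middle one has strayed. Roll it with your fingertips, without picking it up, until it lies along the empty middle pencil line, about centred between the stiles drawn at either end. Leave the two rungs that are already on their lines, and everything else on the bench, where they are.

Things in the scene. Friction and masses are not known exactly. Their poses are not given: they have to be found in the camera images.
- rung: The stray rung: a round beech rod lying on the board, 32 mm in diameter, 200 mm long, plus a 22 mm thick, 20 mm long tenon on each end; 130 g. Origin at its middle on its axis; x along the rod, y and z turn as it rolls. It starts 70 to 110 mm left or right of the middle line, within 4 degrees of parallel, so there may be no room for a finger between it and its neighbour; its top is clear. It rolls with light pressure and stops within a few mm.
- line (a point): Midpoint of the middle pencil line, on the board's upper face: x along the line, y across it to the left, z up. The line is dark, 3 by 300 mm, on a white board 340 (along it) x 440 x 12 mm fixed to the bench. Lines 150 mm to either side carry the other rungs; the thin cross lines 100 and 140 mm from its midpoint are the drawn stiles.
- rung_left: A rung of the same kind, already on the line 150 mm to the +y side of the middle one; loose, to be left alone. Origin at its centre on its axis, x along the rod.
- rung_right: A rung of the same kind, already on the line 150 mm to the -y side of the middle one; loose, to be left alone. Origin at its centre on its axis, x along the rod.
- rule: A folded wooden rule, flat, darker than the rungs and graduated, 236 x 32 x 15 mm high, lying flat on the board 70 to 110 mm from the middle line, on the side away from the stray rung and roughly parallel to the line; loose. Origin at the centre of its underside, x along it.
- pencil: A flat carpenter's pencil, 175 x 13 x 7 mm, loose on the bench right of the board. Origin at the centre of its underside, x towards its point.
- mallet: A joiner's wooden mallet lying on the bench left of the board, head 90 x 135 x 65 mm high, handle 260 mm long pointing towards the robot (-x). Origin at the centre of the head's underside.
- plane: A steel bench plane, 245 x 62 mm, 110 mm high, standing on the bench right of the board. Origin at the centre of its sole, x towards its toe.
- glue: A white round glue bottle with a spout, 64 mm in diameter, 221 mm high, standing on the bench at the far left of the board. Origin at the centre of its base.
There are look-alikes about, which are no part of the job. What is shaped like the rung but red or turquoise is not meant.

How it is judged:
On the way:
1. the stray rung has been rolled (not slid) through at least a quarter turn (angle between rung's own z axis and vertical above 1.57 rad), for 0.1 s.
At the end, for the whole second after the job is handed in: The stray rung rests on the board along the middle line: its centre within 6 mm of it sideways and 20 mm of its midpoint lengthwise, its axis within 4 degrees; the other two rungs have moved under 8 mm, the rule, pencil, mallet, plane and glue under 20 mm (y of rung in the frame of line between -0.006 and 0.006 m and x of rung in the frame of line between -0.02 and 0.02 m and angle between the x axis of rung and the x axis of line, either way round below 0.07 rad and z of rung in the frame of line between 0.013 and 0.019 m and linear speed of rung below 0.01 m/s and distance of each of rung_left, rung_right from where it was at the start of the episode below 0.008 m and distance of each of rule, pencil, mallet, plane, glue from where it was at the start of the episode below 0.02 m); the robot touches nothing.
It fails at once if the stray rung is picked up: its centre more than 8 mm above where it rolls, or one end raised by more than about 6 degrees (z of rung in the frame of line above 0.024 m or angle between rung's own x axis and vertical below 1.47 rad or angle between rung's own x axis and vertical above 1.67 rad).
It fails at once if one of the rungs already in place is moved by more than 8 mm (distance of any of rung_left, rung_right from where it was at the start of the episode above 0.008 m).
It fails at once if the rule, pencil, mallet, plane or glue is moved by more than 20 mm (distance of any of rule, pencil, mallet, plane, glue from where it was at the start of the episode above 0.02 m).
It also fails if it takes over 56 s, if anything falls off the work surface, if the arm or the gripper's body presses on something with over 40 N, if the wrist force passes 120 N, or if a joint passes its speed limit or range.

## Working session

There is one attempt and no reset: what is moved stays moved. The work goes in short steps, Python scripts to look and compute and a shell command to move; the robot and the scene stay as the last step left them, time stands still between calls to the robot, and variables do not carry over. Pictures are saved under pics/ and viewed, and the job is handed in when it is done.

```bash
mkdir -p pics; python3 - <<'E'
from workcell import bot
import cv2,numpy as np
s=bot.observe();print({k:np.round(v,3).tolist() for k,v in s.items()})
for n in ("top","scene"):
    im=bot.grab_frame(n);cv2.imwrite(f"pics/{n}0.png",im[:,:,::-1]);print(n,bot.camera_info(n))
E
```

```text
{'clock': 0.0, 'qpos': [-1.401, 0.522, -0.036, 1.6, 0.021, 1.021, -0.113], 'qd': [0.0, -0.0, -0.001, -0.001, -0.001, 0.001, -0.001], 'joint_efforts': [-0.001, -92.709, 1.98, -36.994, 0.018, 0.008, -0.0], 'position': [0.148, 0.607, 0.231], 'tool_rot': [-1.571, 0.001, 1.331], 'force': [0.782, -1.091, -0.343], 'moment': [0.038, 0.015, -0.02], 'grip_width': 0.086}
top {'fx': 389.11425059677134, 'fy': 389.11425059677134, 'cx': 281.20310409413446, 'cy': 215.0583863071589, 'rvec': array([ 2.18547908, -2.20258217,  0.05332494]), 'tvec': array([-0.00851209,  0.43858235,  1.2188493 ])}
scene {'fx': 448.0469443135795, 'fy': 448.0469443135795, 'cx': 275.8009263271332, 'cy': 202.89907264747984, 'rvec': array([ 1.93992989,  1.6202043 , -0.58346106]), 'tvec': array([-0.07634429, -0.30874525,  1.49847731])}
```

View pics/top0.png

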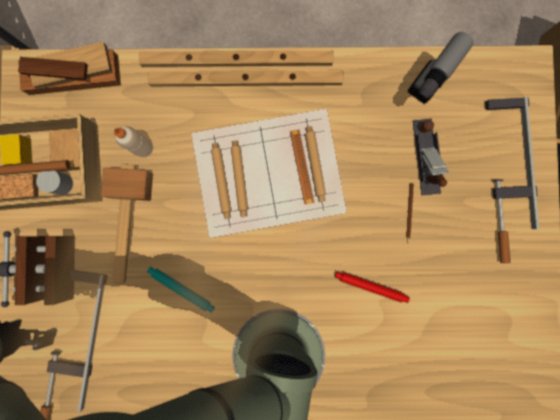

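View pics/scene0.png

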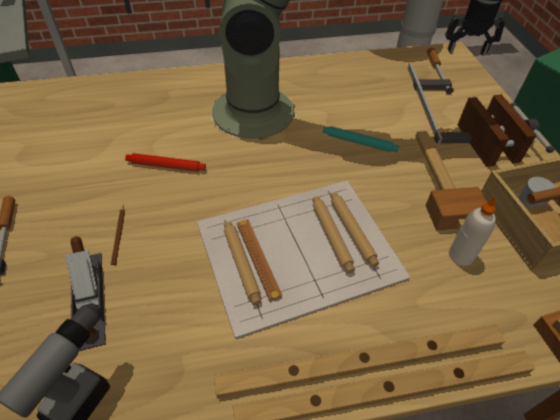

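Top view: the board spans about (193–345, 110–236) and the middle line runs (262,127)-(276,218). Beech rods are at (221,180), (240,178) and (316,163), and the darker rule is at (302,166). The red rod (372,287) and the turquoise rod (180,288) are look-alikes. The stray should be the rod at (240,178), the one that isn't on a 150 mm line. I'll confirm that in a crop.

```bash
python3 - <<'E'
import cv2
im=cv2.imread("pics/top0.png");cv2.imwrite("pics/crop0.png",cv2.resize(im[105:240,188:348],None,fx=5,fy=4.4 and 5,interpolation=cv2.INTER_CUBIC)[:600])
cv2.imwrite("pics/crop0.png",cv2.resize(im[105:240,188:348],None,fx=4.4,fy=4.4,interpolation=cv2.INTER_CUBIC))
E
```

```text
(no output)
```

View pics/crop0.png

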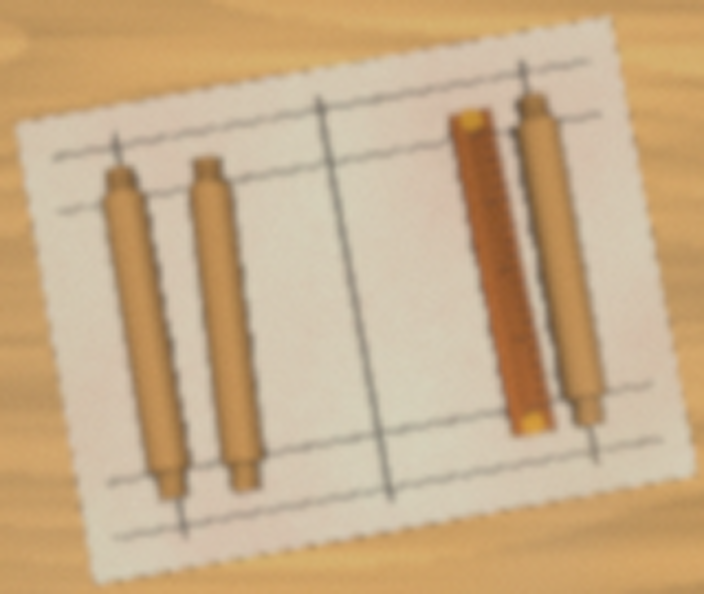

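The stray is the second rod from the left, with tips at crop (207,158) and (246,490). It is off any line and slightly non-parallel. The middle line runs (320,98)-(391,498) in the crop.

```bash
cat > h.py <<'E'
import numpy as np,cv2
from workcell import bot
def ray(name,uv,z,ci=None):
    c=ci or bot.camera_info(name);R=cv2.Rodrigues(np.array(c["rvec"]))[0];t=np.array(c["tvec"])
    o=-R.T@t;d=R.T@np.array([(uv[0]-c["cx"])/c["fx"],(uv[1]-c["cy"])/c["fy"],1.])
    return o+d*(z-o[2])/d[2]
def proj(name,p,ci=None):
    c=ci or bot.camera_info(name);R=cv2.Rodrigues(np.array(c["rvec"]))[0]
    q=R@np.array(p)+c["tvec"];return np.array([c["fx"]*q[0]/q[2]+c["cx"],c["fy"]*q[1]/q[2]+c["cy"]])
def frame(A,B):  # near,far -> mid, unit, left
    u=(B-A)[:2];u=u/np.linalg.norm(u);return (A+B)[:2]/2,u,np.array([-u[1],u[0]])
E
python3 - <<'E'
from h import *
cr=lambda u,v:((u+.5)/4.4-.5+188,(v+.5)/4.4-.5+105)
f=lambda u,v,z:ray("top",cr(u,v),z)
m,u,l=frame(f(391,498,.012),f(320,98,.012));print("line",m,np.degrees(np.arctan2(u[1],u[0])),np.linalg.norm(f(391,498,.012)-f(320,98,.012)))
for n,a,b in(("rung",(246,490),(207,158)),("left",(173,497),(119,170)),("right",(591,425),(533,97)),("rule",(532,434),(471,110))):
    z=.027 if n=="rule" else .028
    A,B=f(*a,z),f(*b,z);M,U,_=frame(A,B);d=M-m
    print(n,M,"len",np.linalg.norm(A-B),"x",d@u,"y",d@l,"deg",np.degrees(np.arctan2(U@l,U@u)))
E
```

```text
line [0.57558751 0.02782264] 9.648266686752656 0.2955028766299501
rung [0.55480383 0.11919797] len 0.23977028884460846 x -0.005175255042779917 y 0.0935661765460065 deg -3.115955626105744
left [0.5484464  0.17659443] len 0.2377634022417266 x -0.0018231621595662631 y 0.15121627443726054 deg -0.31985361094078746
right [ 0.59806067 -0.12025869] len 0.23931369333143435 x -0.002663044329153671 y -0.1497532292261389 deg -0.39574987145108614
rule [ 0.59067254 -0.07707493] len 0.23699804932674717 x -0.002709102277579153 y -0.10594205186005785 deg 0.3396992224634414
```

```bash
cat >> h.py <<'E'
from scipy.spatial.transform import Rotation as Ro
def tomove(xy,z,head):
    s=bot.observe();R=Ro.from_euler("xyz",s["tool_rot"]).as_matrix();p=np.array(s["position"])
    d=R.T@(np.array([xy[0],xy[1],z])-p)*1000
    h=np.arctan2(R[1,0],R[0,0]);print("t",round(float(s["clock"]),2),"pos",p.round(4),"head",round(np.degrees(h),2),"F",np.round(s["force"],2),"dx dy dz",d.round(1),"yaw",round(h-np.radians(head),4))
E
python3 - <<'E'
from h import *
tomove((.5548,.1192),.10,6.5)
print(ray("top",(133,140),.1))
E
```

```text
t 0.1 pos [0.1484 0.6068 0.2308] head 76.26 F [-0.11 -0.48  0.72] dx dy dz [-377.   131.2 -510.6] yaw 1.2175
[0.66028464 0.4256312  0.1       ]
```

```bash
python3 -m crank '[{"hand":0,"dx":-377,"dy":0,"dz":-511,"yaw":1.217},{"hand":0,"dx":-377,"dy":0,"dz":-511,"yaw":1.217},{"hand":0,"dx":-377,"dy":0,"dz":-511,"yaw":1.217},{"hand":0,"dx":-377,"dy":0,"dz":-511,"yaw":1.217},{"hand":0,"dx":-377,"dy":0,"dz":-511,"yaw":1.217},{"hand":0,"dx":-377,"dy":0,"dz":-511,"yaw":1.217},{"hand":0,"dx":-377,"dy":0,"dz":-511,"yaw":1.217},{"hand":0,"dx":-377,"dy":0,"dz":-511,"yaw":1.217},{"hand":0,"dx":-377,"dy":0,"dz":-511,"yaw":1.217},{"hand":0,"dx":-377,"dy":0,"dz":-511,"yaw":1.217},{"hand":0,"dx":-377,"dy":0,"dz":-511,"yaw":1.217},{"hand":0,"dx":-377,"dy":0,"dz":-511,"yaw":1.217}]'; python3 -c "
from h import *
tomove((.5548,.1192),.10,6.5)"
```

```text
clock: 1.1
position: [0.4695, 0.2215, 0.2313]
tool_rot: [-1.571, 0.0, 0.114]
force: [0.6, 1.3, 0.6]
grip_width: 0.0851
t 1.1 pos [0.4695 0.2215 0.2313] head 6.52 F [0.55 1.33 0.59] dx dy dz [  73.1  131.3 -111.3] yaw 0.0003
```

```bash
python3 -m crank '[{"hand":0,"dx":73,"dy":60,"dz":-111},{"hand":0,"dx":73,"dy":120,"dz":-111},{"hand":0,"dx":73,"dy":131,"dz":-111},{"hand":0,"dx":73,"dy":131,"dz":-111},{"hand":0,"dx":73,"dy":131,"dz":-111},{"hand":0,"dx":73,"dy":131,"dz":-111}]'; python3 -c "
from h import *
tomove((.5548,.1192),.10,6.5)
ci=bot.camera_info('wrist');print(ci)
for n in('wrist','scene'): cv2.imwrite('pics/%s1.png'%n,bot.grab_frame(n)[:,:,::-1])
a=cv2.imread('pics/scene1.png')[150:350,180:430]
cv2.imwrite('pics/scene1c.png',cv2.resize(a,None,fx=3,fy=3))
"
```

```text
t 1.1 pos [0.4695 0.2215 0.2313] head 6.52 F [0.55 1.33 0.59] dx dy dz [  73.1  131.3 -111.3] yaw 0.0003
{'fx': 342.50694204462883, 'fy': 342.50694204462883, 'cx': 276.23878673190035, 'cy': 209.7604759249396, 'rvec': array([-2.86708347, -0.16322361, -0.02405878]), 'tvec': array([-0.49199069,  0.12647323,  0.42202337])}$[0]: bad value
```

View pics/wrist1.png

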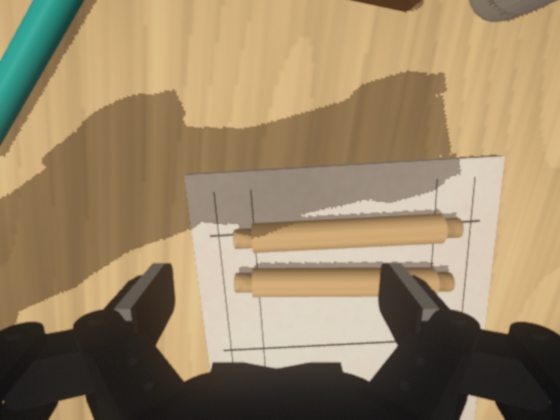

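View pics/scene1c.png

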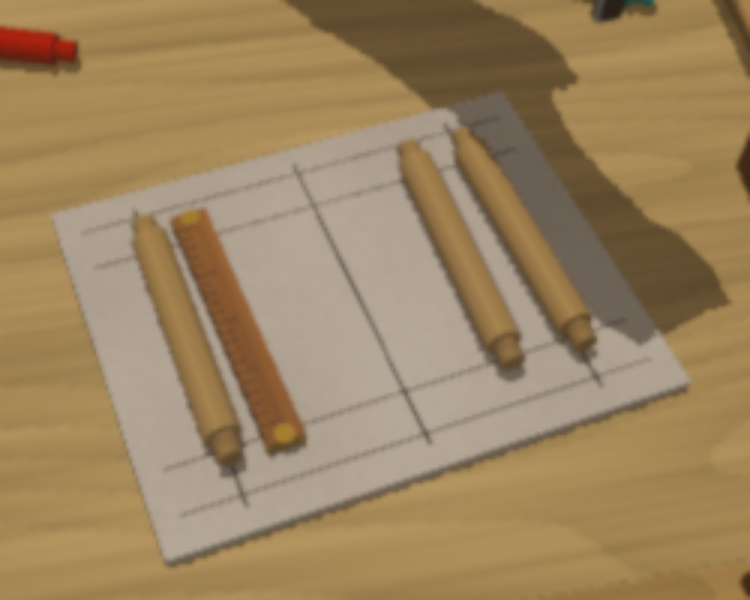

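The wrist view shows the left rung (348,233), the stray (343,282) and the middle line (310,348). Each row needs all five keys, so the missing "yaw" caused the refusal and I'll resend it complete.

```bash
python3 -m crank '[{"hand":0,"dx":73,"dy":60,"dz":-111,"yaw":0},{"hand":0,"dx":73,"dy":120,"dz":-111,"yaw":0},{"hand":0,"dx":73,"dy":131,"dz":-111,"yaw":0},{"hand":0,"dx":73,"dy":131,"dz":-111,"yaw":0},{"hand":0,"dx":73,"dy":131,"dz":-111,"yaw":0},{"hand":0,"dx":73,"dy":131,"dz":-111,"yaw":0}]'; python3 -c "
from h import *
tomove((.5548,.1192),.10,6.5)
for n in('wrist','scene'): cv2.imwrite('pics/%s2.png'%n,bot.grab_frame(n)[:,:,::-1])
a=cv2.imread('pics/scene2.png')[150:350,180:430]
cv2.imwrite('pics/scene2c.png',cv2.resize(a,None,fx=3,fy=3))
"
```

```text
clock: 1.7
position: [0.5535, 0.1175, 0.0964]
tool_rot: [-1.573, 0.005, 0.11]
force: [-0.2, -0.9, 0.5]
grip_width: 0.0853
t 1.7 pos [0.5535 0.1175 0.0964] head 6.31 F [-0.17 -0.92  0.53] dx dy dz [ 1.5 -3.6  1.6] yaw -0.0033
```

View pics/wrist2.png

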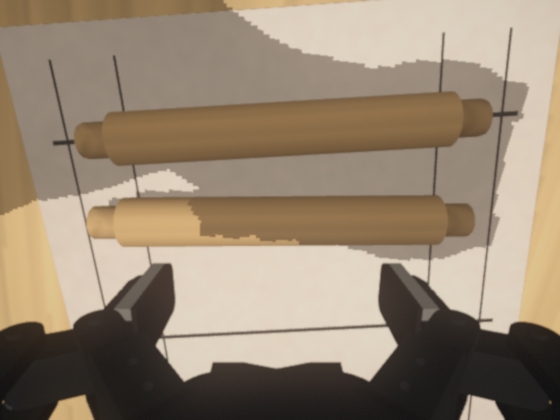

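View pics/scene2c.png

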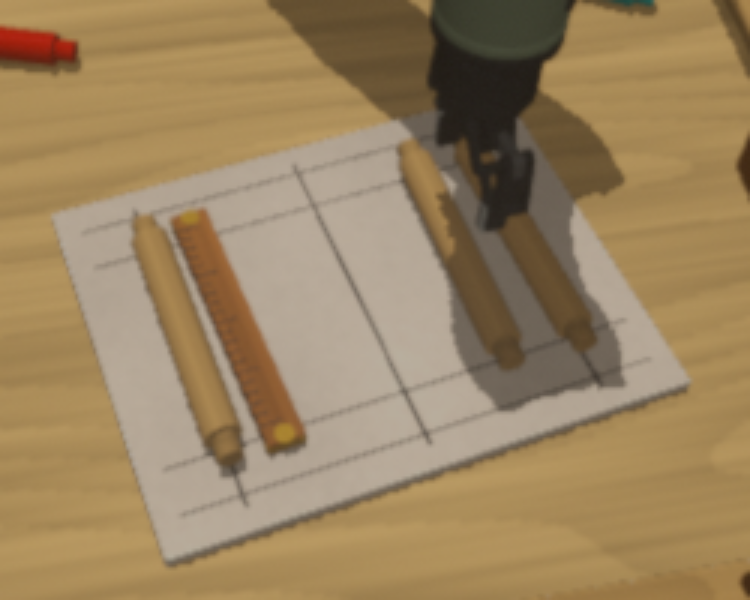

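```bash
python3 -m crank '[{"hand":0,"dx":0,"dy":30,"dz":9,"yaw":0},{"hand":0,"dx":0,"dy":46,"dz":9,"yaw":0},{"hand":0,"dx":0,"dy":46,"dz":9,"yaw":0},{"hand":0,"dx":0,"dy":46,"dz":9,"yaw":0},{"hand":0,"dx":0,"dy":46,"dz":9,"yaw":0}]'; python3 -c "
from h import *
tomove((.5548,.1192),.044,6.5)
for n in('wrist','scene'): cv2.imwrite('pics/%s3.png'%n,bot.grab_frame(n)[:,:,::-1])
a=cv2.imread('pics/scene3.png')[180:300,300:400]
cv2.imwrite('pics/scene3c.png',cv2.resize(a,None,fx=5,fy=5))
"
```

```text
clock: 2.22
position: [0.5535, 0.1307, 0.056]
tool_rot: [-1.57, -0.002, 0.114]
force: [0.6, 1.1, -0.0]
grip_width: 0.0857
t 2.22 pos [0.5535 0.1307 0.056 ] head 6.56 F [ 0.56  1.1  -0.  ] dx dy dz [ -0.   12.  -11.6] yaw 0.001
```

View pics/wrist3.png

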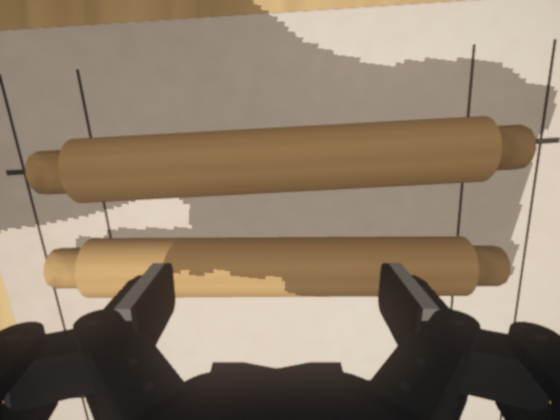

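View pics/scene3c.png

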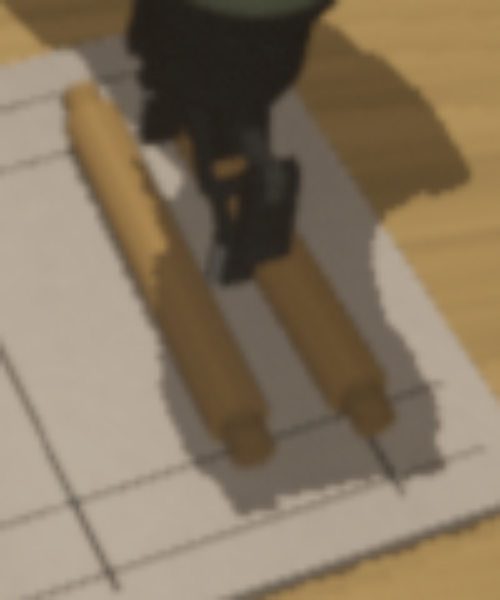

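```bash
python3 -m crank '[{"hand":0,"dx":0,"dy":6,"dz":-2,"yaw":0},{"hand":0,"dx":0,"dy":12,"dz":-2,"yaw":0},{"hand":0,"dx":0,"dy":12,"dz":-2,"yaw":0}]'; python3 -m crank '[{"hand":0,"dx":0,"dy":3,"dz":0,"yaw":0},{"hand":0,"dx":0,"dy":6,"dz":0,"yaw":0},{"hand":0,"dx":0,"dy":6,"dz":0,"yaw":0}]'
```

```text
clock: 2.57
position: [0.5527, 0.1279, 0.0414]
tool_rot: [-1.571, 0.001, 0.114]
force: [-0.4, -0.2, -0.4]
grip_width: 0.0853
clock: 2.82
position: [0.5529, 0.1281, 0.0357]
tool_rot: [-1.571, 0.001, 0.114]
force: [0.1, -0.0, 0.7]
grip_width: 0.0854
```

```bash
python3 -m crank '[{"hand":0,"dx":0,"dy":3,"dz":0,"yaw":0},{"hand":0,"dx":0,"dy":3,"dz":0,"yaw":0}]'; python3 -m crank '[{"hand":0,"dx":0,"dy":2,"dz":0,"yaw":0},{"hand":0,"dx":0,"dy":2,"dz":0,"yaw":0}]'
```

```text
clock: 2.98
position: [0.553, 0.1281, 0.0329]
tool_rot: [-1.571, 0.0, 0.114]
force: [0.1, 0.9, -0.5]
grip_width: 0.085
clock: 3.15
position: [0.553, 0.1281, 0.0311]
tool_rot: [-1.571, 0.0, 0.114]
force: [-0.1, 0.0, 0.2]
grip_width: 0.0853
```

```bash
python3 -m crank '[{"hand":0,"dx":0,"dy":1,"dz":0,"yaw":0},{"hand":0,"dx":0,"dy":1,"dz":0,"yaw":0}]'; python3 -m crank '[{"hand":0,"dx":0,"dy":1,"dz":0,"yaw":0},{"hand":0,"dx":0,"dy":1,"dz":0,"yaw":0}]'
```

```text
clock: 3.32
position: [0.5532, 0.1282, 0.0306]
tool_rot: [-1.571, -0.0, 0.114]
force: [-2.9, -0.6, 8.4]
grip_width: 0.0855
clock: 3.48
position: [0.5533, 0.1284, 0.0302]
tool_rot: [-1.57, -0.0, 0.114]
force: [-7.0, -0.1, 22.7]
grip_width: 0.0854
```

```bash
python3 -m crank '[{"hand":0,"dx":0,"dy":-0.5,"dz":-3,"yaw":-0.003},{"hand":0,"dx":0,"dy":-0.6,"dz":-7,"yaw":-0.007},{"hand":0,"dx":0,"dy":-0.6,"dz":-11,"yaw":-0.011},{"hand":0,"dx":0,"dy":-0.6,"dz":-15,"yaw":-0.015},{"hand":0,"dx":0,"dy":-0.6,"dz":-19,"yaw":-0.019},{"hand":0,"dx":0,"dy":-0.6,"dz":-22,"yaw":-0.022},{"hand":0,"dx":0,"dy":-0.6,"dz":-24,"yaw":-0.024},{"hand":0,"dx":0,"dy":-0.6,"dz":-24,"yaw":-0.024},{"hand":0,"dx":0,"dy":-0.6,"dz":-24,"yaw":-0.024}]'; python3 -c "
from h import *
tomove((.5548,.1192),.044,6.5)
for n in('wrist','top'): cv2.imwrite('pics/%s4.png'%n,bot.grab_frame(n)[:,:,::-1])
"
```

```text
clock: 4.23
position: [0.5565, 0.1041, 0.0307]
tool_rot: [-1.571, -0.001, 0.137]
force: [-0.8, -0.3, 12.7]
grip_width: 0.0849
t 4.23 pos [0.5565 0.1041 0.0307] head 7.86 F [-0.8  -0.34 12.69] dx dy dz [  0.4 -13.3  15.2] yaw 0.0237
```

View pics/wrist4.png

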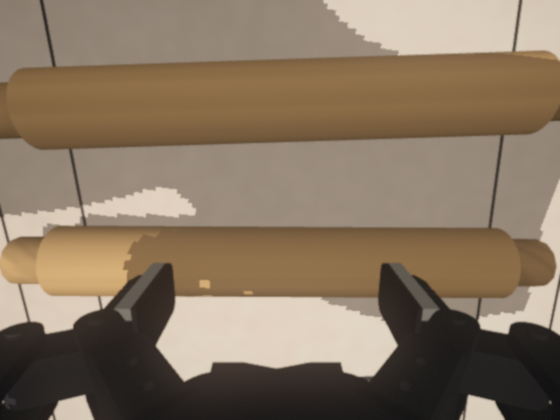

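```bash
cat >> h.py <<'E'
M=np.array([.5756,.0278]);HD=np.radians(9.5);U=np.array([np.cos(HD),np.sin(HD)]);L=np.array([-U[1],U[0]])
def rel(name,a,b,z,lab=""):
    A,B=ray(name,a,z),ray(name,b,z);m,u,l=frame(A,B);d=m-M
    print(lab,"x %.1f y %.1f deg %.2f len %.1f"%(d@U*1e3,d@L*1e3,np.degrees(np.arctan2(u@L,u@U)),np.linalg.norm(A-B)*1e3))
E
python3 -c "
from h import *
rel('wrist',(3,261),(554,263),.028,'stray')
s=bot.observe();d=np.array(s['position'])[:2]-M;print('tcp',d@U,d@L)
for n,a in (('',0),):
  a=cv2.imread('pics/top4.png')[105:240,188:348];cv2.imwrite('pics/crop4.png',cv2.resize(a,None,fx=4.4,fy=4.4,interpolation=cv2.INTER_CUBIC))
"
```

```text
stray x -4.7 y 81.4 deg -1.92 len 252.6
tcp -0.0062104927284380215 0.07856330217380883
```

View pics/crop4.png

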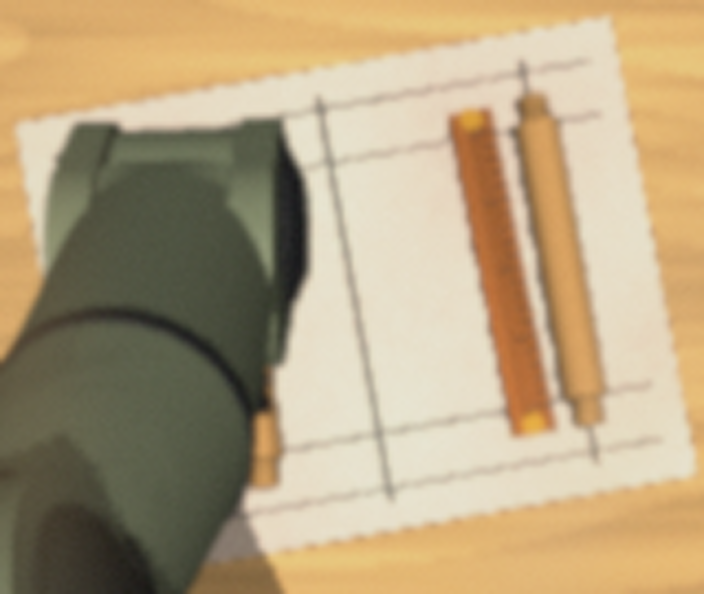

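```bash
python3 -m crank '[{"hand":0,"dx":0,"dy":0,"dz":-4,"yaw":-0.004},{"hand":0,"dx":0,"dy":0,"dz":-8,"yaw":-0.008},{"hand":0,"dx":0,"dy":0,"dz":-11,"yaw":-0.010},{"hand":0,"dx":0,"dy":0,"dz":-12,"yaw":-0.010},{"hand":0,"dx":0,"dy":0,"dz":-12,"yaw":-0.010},{"hand":0,"dx":0,"dy":-6,"dz":-12,"yaw":-0.010},{"hand":0,"dx":0,"dy":-10,"dz":-12,"yaw":-0.010},{"hand":0,"dx":0,"dy":-10,"dz":6,"yaw":-0.010},{"hand":0,"dx":0,"dy":-8,"dz":6,"yaw":-0.010},{"hand":0,"dx":0,"dy":-3,"dz":6,"yaw":-0.010},{"hand":0,"dx":0,"dy":-1,"dz":6,"yaw":-0.010},{"hand":0,"dx":0,"dy":-1,"dz":6,"yaw":-0.010}]'; python3 -c "
from h import *
s=bot.observe();d=np.array(s['position'])[:2]-M;print('tcp',d@U,d@L)
for n in('wrist',): cv2.imwrite('pics/%s5.png'%n,bot.grab_frame(n)[:,:,::-1])
"
```

```text
clock: 5.33
position: [0.555, 0.1097, 0.0306]
tool_rot: [-1.571, 0.0, 0.148]
force: [-1.3, 0.3, 5.8]
grip_width: 0.0856
tcp -0.006797031311855362 0.0842165782992362
```

View pics/wrist5.png

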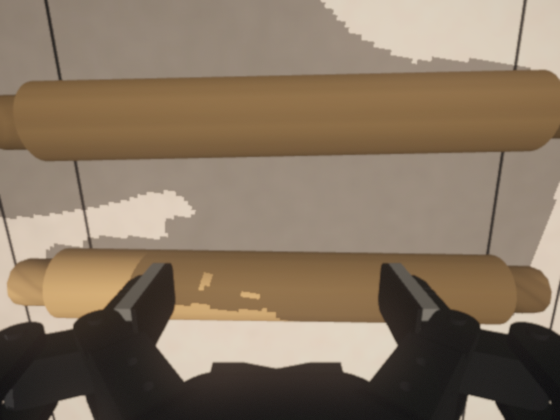

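```bash
python3 -c "
from h import *
rel('wrist',(9,284),(550,291),.028,'stray')
rel('wrist',(76,160),(503,152),.012,'x')"
python3 -m crank '[{"hand":0,"dx":0,"dy":0.2,"dz":-3,"yaw":-0.002},{"hand":0,"dx":0,"dy":0.2,"dz":-7,"yaw":-0.004},{"hand":0,"dx":0,"dy":0.2,"dz":-11,"yaw":-0.006},{"hand":0,"dx":0,"dy":0.2,"dz":-15,"yaw":-0.008},{"hand":0,"dx":0,"dy":0.2,"dz":-19,"yaw":-0.010},{"hand":0,"dx":0,"dy":0.2,"dz":-23,"yaw":-0.012},{"hand":0,"dx":0,"dy":0.2,"dz":-27,"yaw":-0.014},{"hand":0,"dx":0,"dy":0.2,"dz":-31,"yaw":-0.014},{"hand":0,"dx":0,"dy":0.2,"dz":-34,"yaw":-0.014},{"hand":0,"dx":0,"dy":0.2,"dz":-35,"yaw":-0.014},{"hand":0,"dx":0,"dy":0.2,"dz":-35,"yaw":-0.014}]'; python3 -c "
from h import *
s=bot.observe();d=np.array(s['position'])[:2]-M;print('tcp',d@U,d@L)
for n in('wrist',): cv2.imwrite('pics/%s6.png'%n,bot.grab_frame(n)[:,:,::-1])
"
```

```text
stray x -5.0 y 73.9 deg -1.89 len 253.6
x x 0.1 y 133.3 deg 0.02 len 199.6
clock: 6.3
position: [0.56, 0.0744, 0.0307]
tool_rot: [-1.571, 0.001, 0.161]
force: [-2.4, -0.3, 5.2]
grip_width: 0.0855
tcp -0.007660092460070395 0.04848706084060802
```

View pics/wrist6.png

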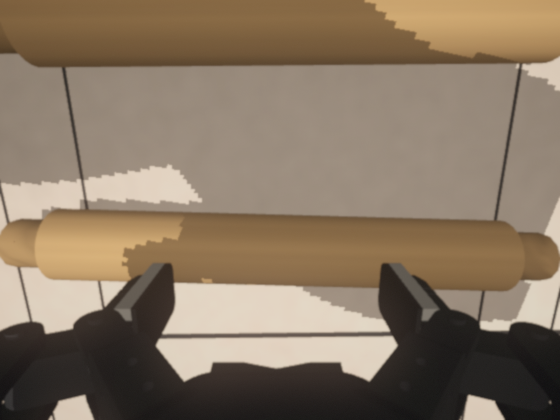

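```bash
python3 -c "
from h import *
rel('wrist',(1,242),(558,256),.028,'stray')
rel('wrist',(105,336),(478,333),.012,'line')"

```

```text
stray x -5.3 y 57.9 deg -1.82 len 252.8
line x 0.3 y 1.7 deg 0.24 len 202.3
```

```bash
python3 -m crank '[{"hand":0,"dx":0,"dy":-6,"dz":0,"yaw":0},{"hand":0,"dx":0,"dy":-10,"dz":0,"yaw":0},{"hand":0,"dx":1,"dy":-10,"dz":19,"yaw":0},{"hand":0,"dx":1,"dy":-7,"dz":19,"yaw":0},{"hand":0,"dx":1,"dy":-3,"dz":19,"yaw":0},{"hand":0,"dx":1,"dy":0,"dz":19,"yaw":0},{"hand":0,"dx":1,"dy":0,"dz":19,"yaw":0}]'
python3 -m crank '[{"hand":0,"dx":0,"dy":0.1,"dz":-3,"yaw":-0.003},{"hand":0,"dx":0,"dy":0.1,"dz":-7,"yaw":-0.006},{"hand":0,"dx":0,"dy":0.1,"dz":-11,"yaw":-0.009},{"hand":0,"dx":0,"dy":0.1,"dz":-15,"yaw":-0.012},{"hand":0,"dx":0,"dy":0.1,"dz":-19,"yaw":-0.015},{"hand":0,"dx":0,"dy":0.1,"dz":-23,"yaw":-0.018},{"hand":0,"dx":0,"dy":0.1,"dz":-27,"yaw":-0.021},{"hand":0,"dx":0,"dy":0.1,"dz":-31,"yaw":-0.024},{"hand":0,"dx":0,"dy":0.1,"dz":-34,"yaw":-0.026},{"hand":0,"dx":0,"dy":0.1,"dz":-36,"yaw":-0.026},{"hand":0,"dx":0,"dy":0.1,"dz":-36,"yaw":-0.026}]'; python3 -c "
from h import *
s=bot.observe();d=np.array(s['position'])[:2]-M;print('tcp',d@U,d@L)
for n in('wrist',): cv2.imwrite('pics/%s7.png'%n,bot.grab_frame(n)[:,:,::-1])
"
```

```text
clock: 6.93
position: [0.5582, 0.0939, 0.0304]
tool_rot: [-1.571, 0.0, 0.161]
force: [-1.1, 0.0, 5.1]
grip_width: 0.0854
clock: 7.85
position: [0.564, 0.0575, 0.0307]
tool_rot: [-1.571, 0.0, 0.186]
force: [-2.9, -0.8, 6.8]
grip_width: 0.0855
tcp -0.006561071095864651 0.03123936004798142
```

View pics/wrist7.png

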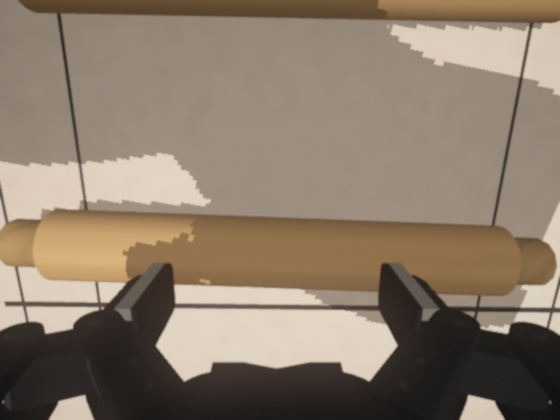

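```bash
python3 -c "
from h import *
rel('wrist',(0,242),(556,261),.028,'stray')
rel('wrist',(100,305),(478,308),.012,'line')"
python3 -m crank '[{"hand":0,"dx":0,"dy":-6,"dz":0,"yaw":0},{"hand":0,"dx":0,"dy":-10,"dz":0,"yaw":0},{"hand":0,"dx":2,"dy":-10,"dz":19,"yaw":0},{"hand":0,"dx":2,"dy":-7,"dz":19,"yaw":0},{"hand":0,"dx":2,"dy":-3,"dz":19,"yaw":0},{"hand":0,"dx":2,"dy":0,"dz":19,"yaw":0},{"hand":0,"dx":2,"dy":0,"dz":19,"yaw":0}]'
python3 -m crank '[{"hand":0,"dx":0,"dy":0.1,"dz":-3,"yaw":-0.003},{"hand":0,"dx":0,"dy":0.1,"dz":-7,"yaw":-0.006},{"hand":0,"dx":0,"dy":0.1,"dz":-11,"yaw":-0.009},{"hand":0,"dx":0,"dy":0.1,"dz":-15,"yaw":-0.012},{"hand":0,"dx":0,"dy":0.1,"dz":-19,"yaw":-0.015},{"hand":0,"dx":0,"dy":0.1,"dz":-23,"yaw":-0.018},{"hand":0,"dx":0,"dy":0.1,"dz":-27,"yaw":-0.021},{"hand":0,"dx":0,"dy":0.1,"dz":-31,"yaw":-0.024},{"hand":0,"dx":0,"dy":0.1,"dz":-34,"yaw":-0.026},{"hand":0,"dx":0,"dy":0.1,"dz":-36,"yaw":-0.026},{"hand":0,"dx":0,"dy":0.1,"dz":-36,"yaw":-0.026}]'; python3 -c "
from h import *
s=bot.observe();d=np.array(s['position'])[:2]-M;print('tcp',d@U,d@L)
for n in('wrist',): cv2.imwrite('pics/%s8.png'%n,bot.grab_frame(n)[:,:,::-1])
"
```

```text
stray x -4.7 y 39.5 deg -0.93 len 253.0
line x 1.1 y 1.8 deg 0.65 len 200.1
clock: 8.48
position: [0.5623, 0.0774, 0.0302]
tool_rot: [-1.571, 0.0, 0.187]
force: [0.7, -0.1, 3.7]
grip_width: 0.0854
clock: 9.4
position: [0.569, 0.0411, 0.0307]
tool_rot: [-1.571, 0.0, 0.212]
force: [-4.3, -0.5, 7.1]
grip_width: 0.0854
tcp -0.004318656712998698 0.014192279704712025
```

View pics/wrist8.png

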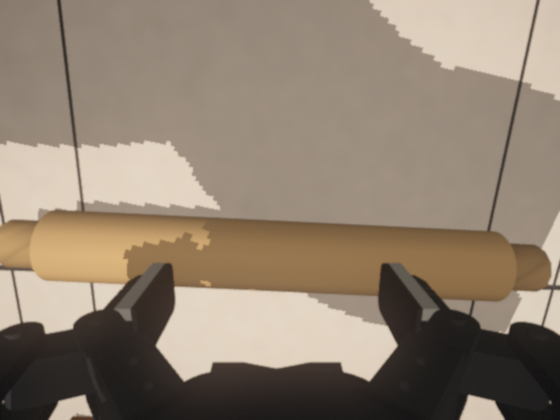

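```bash
python3 -c "
from h import *
rel('wrist',(-4,243),(550,267),.028,'stray')
rel('wrist',(5,268),(556,287),.012,'line')"

```

```text
stray x -4.6 y 20.6 deg -0.00 len 252.9
line x -0.2 y 1.5 deg 0.50 len 284.6
```

```bash

python3 -m crank '[{"hand":0,"dx":0,"dy":-6,"dz":0,"yaw":0},{"hand":0,"dx":0,"dy":-10,"dz":0,"yaw":0},{"hand":0,"dx":1,"dy":-10,"dz":18,"yaw":0},{"hand":0,"dx":1,"dy":-7,"dz":18,"yaw":0},{"hand":0,"dx":1,"dy":-3,"dz":18,"yaw":0},{"hand":0,"dx":1,"dy":0,"dz":18,"yaw":0},{"hand":0,"dx":1,"dy":0,"dz":18,"yaw":0}]'
python3 -m crank '[{"hand":0,"dx":0,"dy":0.1,"dz":-3,"yaw":-0.001},{"hand":0,"dx":0,"dy":0.1,"dz":-7,"yaw":-0.002},{"hand":0,"dx":0,"dy":0.1,"dz":-11,"yaw":-0.003},{"hand":0,"dx":0,"dy":0.1,"dz":-15,"yaw":-0.004},{"hand":0,"dx":0,"dy":0.1,"dz":-19,"yaw":-0.005},{"hand":0,"dx":0,"dy":0.1,"dz":-23,"yaw":-0.006},{"hand":0,"dx":0,"dy":0.1,"dz":-27,"yaw":-0.007},{"hand":0,"dx":0,"dy":0.1,"dz":-31,"yaw":-0.008},{"hand":0,"dx":0,"dy":0.1,"dz":-34,"yaw":-0.008},{"hand":0,"dx":0,"dy":0.1,"dz":-36,"yaw":-0.008},{"hand":0,"dx":0,"dy":0.1,"dz":-36,"yaw":-0.008}]'
python3 -m crank '[{"hand":0,"dx":0,"dy":-5,"dz":0,"yaw":0},{"hand":0,"dx":0,"dy":-40,"dz":0,"yaw":0},{"hand":0,"dx":0,"dy":-80,"dz":0,"yaw":0},{"hand":0,"dx":0,"dy":-120,"dz":0,"yaw":0},{"hand":0,"dx":0,"dy":-160,"dz":0,"yaw":0},{"hand":0,"dx":0,"dy":-180,"dz":80,"yaw":0},{"hand":0,"dx":0,"dy":-180,"dz":80,"yaw":0},{"hand":0,"dx":0,"dy":-180,"dz":80,"yaw":0}]'; python3 -c "
from h import *
s=bot.observe();d=np.array(s['position'])[:2]-M;print('tcp',d@U,d@L)
for n in('wrist','top'): cv2.imwrite('pics/%s9.png'%n,bot.grab_frame(n)[:,:,::-1])
"
```

```text
clock: 10.03
position: [0.5663, 0.0599, 0.0302]
tool_rot: [-1.571, 0.0, 0.213]
force: [1.4, 1.5, 4.5]
grip_width: 0.0853
clock: 10.95
position: [0.5731, 0.0236, 0.0306]
tool_rot: [-1.571, 0.002, 0.22]
force: [-8.0, -2.0, 14.6]
grip_width: 0.0856
clock: 11.62
position: [0.5556, 0.1109, 0.2124]
tool_rot: [-1.567, -0.003, 0.229]
force: [0.3, 1.5, -0.1]
grip_width: 0.0856
tcp -0.006059374859648648 0.08523041939543327
```

View pics/wrist9.png

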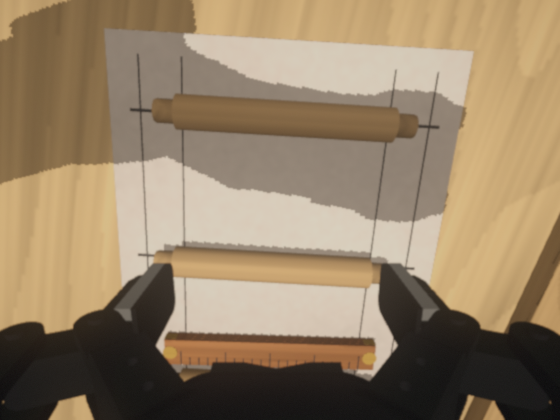

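View pics/top9.png

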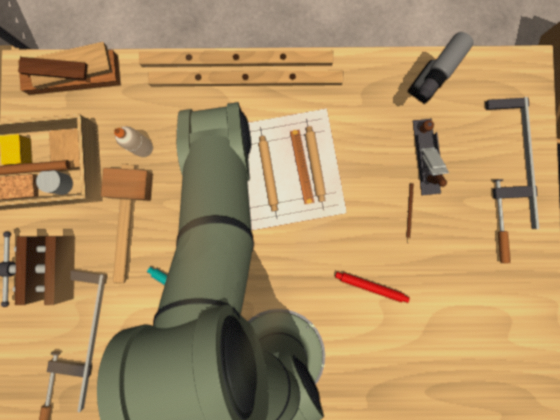

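```bash
python3 - <<'E'
import cv2
im=cv2.imread("pics/top9.png")
cv2.imwrite("pics/crop9.png",cv2.resize(im[115:225,240:335],None,fx=5.4,fy=5.4,interpolation=cv2.INTER_CUBIC))
E
```

```text
(no output)
```

View pics/crop9.png

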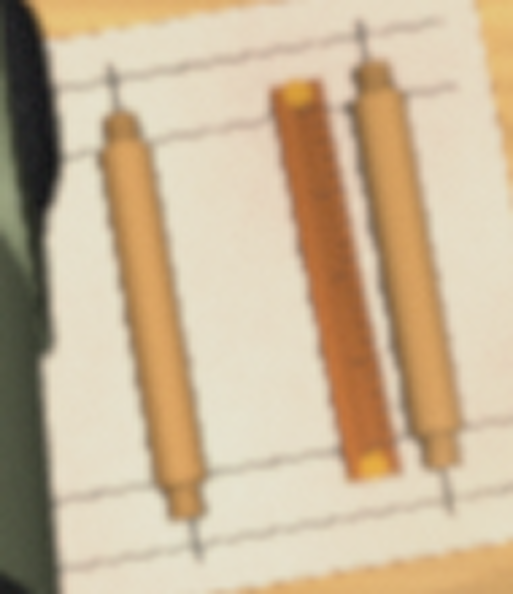

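```bash
python3 - <<'E'
from h import *
cr=lambda p:((p[0]+.5)/5.4-.5+240,(p[1]+.5)/5.4-.5+115)
for n,a,b,z in(("rung",(186,518),(120,110),.028),("line",(200,557),(111,68),.012),("right",(442,467),(374,62),.028),("rline",(451,510),(360,22),.012),("rule",(372,478),(297,80),.027)): rel("top",cr(a),cr(b),z,n)
E
```

```text
rung x -3.9 y 1.6 deg -0.72 len 241.7
line x -0.4 y 0.2 deg 0.40 len 294.6
right x -1.1 y -149.3 deg -0.74 len 240.5
rline x 1.3 y -149.6 deg 0.29 len 294.4
rule x -1.9 y -105.9 deg 0.50 len 237.2
```

```bash
python3 -c "
from h import *
s=bot.observe();print(s['clock'],s['position'])
for n in('wrist','scene'): cv2.imwrite('pics/%s10.png'%n,bot.grab_frame(n)[:,:,::-1])
a=cv2.imread('pics/wrist10.png')[230:310,120:430];cv2.imwrite('pics/w10c.png',cv2.resize(a,None,fx=2.5,fy=2.5))
a=cv2.imread('pics/scene10.png')[170:340,190:430];cv2.imwrite('pics/s10c.png',cv2.resize(a,None,fx=3,fy=3))
"
```

```text
11.7167 [0.55609901 0.10467678 0.21083633]
```

View pics/w10c.png

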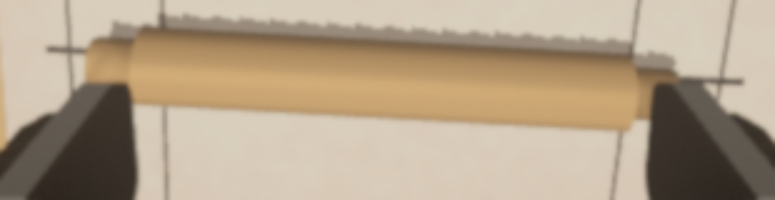

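View pics/s10c.png

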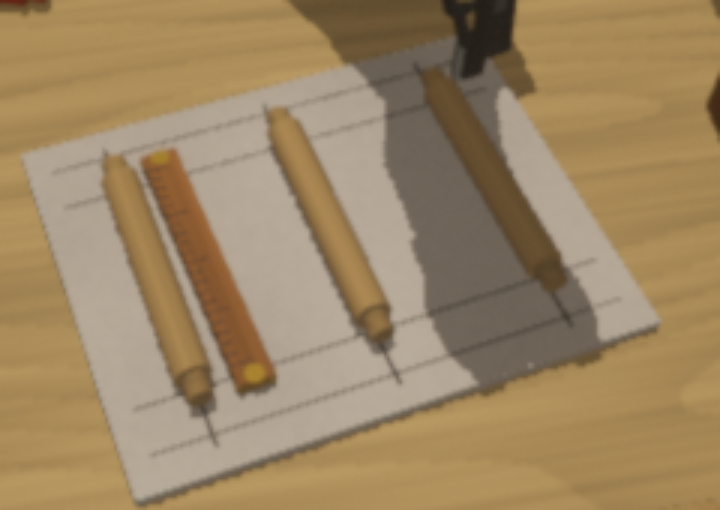

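```bash
python3 -c "
from h import *
rel('wrist',(139.2,249.2),(416.8,262.4),.012,'line')
rel('wrist',(155,255.2),(391,268.4),.028,'rung')
s=bot.observe();print(s['force']);bot.job_done()"
```

```text
line x 0.6 y -1.0 deg 0.22 len 298.0
rung x -4.8 y -1.0 deg -0.32 len 242.7
[-0.12543831 -0.41119777 -0.53600389]
the job is handed in; nothing more can be done
```

The stray rung now lies along the middle line, and I handed the job in at about 12 s of the 56 s allowed. I rolled it about 92 mm to the right in five light strokes (about 5–15 N) with the two open fingertips on top. It was turned about 2.5–3° along the way to bring it parallel, and the gripper then lifted clear.

**Rung position:** two cameras measured it relative to the drawn line before hand-in.

| | Top camera | Wrist camera | Limit |
|---|---|---|---|
| Sideways | +1.4 mm | 0 mm | 6 mm |
| Lengthwise | −3.5 mm | −5.4 mm | 20 mm |
| Angle | −1.1° | −0.5° | 4° |

The cameras differ by 1–2 mm, which is about the calibration accuracy. The rung that was already on the right-hand line also reads about −1° in the top view, so part of that angle is measuring error.

**Roll:** 92 mm is about 5.7 rad if it did not slip. I worked this out from the distance travelled and did not measure the turn directly. The rung advanced half the fingertip travel wherever I checked, as it should when rolling.

**Other items:** the right rung measured within about 2 mm of where it started, and the rule within about 1 mm. In the pictures the left rung is still on its line, and the pencil, mallet, plane and glue look unmoved. I did not measure those five at the end.

**Failed commands:** one move was refused because its rows left out "yaw", and I re-sent it complete. Nothing had moved.

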